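Tap a specimen block down onto its parallels in a vise

ROBOT

A 7-joint arm with a two-finger parallel gripper is mounted at the origin on a cart in front of the work surface, level with it; the furniture and walls round the work are solid. World frame = base frame: x ahead of the robot, y to its left, z up, the work surface at z = 0. Lengths are in m, angles in rad, forces in N, time in s.
With the tool pointing down it reaches from about 0.375 to 0.925 m from the base axis. Payload 3.1 kg.
Tool frame: the origin (TCP) lies on the mounting face of the last link; the fingertips stand 173 mm ahead of it and the grasp point (between the pads) lies 155 mm ahead of it; z points along the fingers, y is the line along which they close (so a half turn about z gives the same grasp; the last joint's range is limited). The gripper opens to 85 mm and grips with 20 to 120 N. Pads are 22 mm wide; open, the fingers measure 114 mm over their backs; the gripper's body (76 mm by 85 mm) begins 54 mm behind the grasp point. The pads swing forward as they close: fully open they stand 13 mm farther back than shut.
Start: joints at [1.067, 0.383, 0.044, 1.598, -0.018, 1.161, -0.05], TCP at [0.257, -0.597, 0.405] pointing down, gripper open.
Joint ranges: [-2.61, 2.61], [-0.41, 2.15], [-1.48, 1.57], [0, 2.5], [-1.57, 4.71], [0.05, 1.97], [-2.85, 2.85]. Speed limits (rad/s): [2.79, 2.79, 3.14, 3.14, 3.14, 3.14, 3.14].

INTERFACE

Orientations are given as a unit quaternion [w, x, y, z].
In Python, from bench import r, grip, planner, readout, read_camera, workorder, nets gives the robot as it stands. Calls block until the motion is done:
- r.goto(position, orientation): joint-space move of the TCP to a pose.
- r.line_to(position, orientation=None, velocity=0.15): straight line of the TCP; orientation=None keeps the orientation; velocity is the mean speed in m/s.
- r.goto_joints(angles): joint-space move.
- grip(opening, grip_force=None): finger opening in m; grip_force is the grip in N (None keeps the last); returns when the fingers have stopped.
- r.pause(seconds).
- planner.ik(position, orientation): joint angles nearest the present ones, or None.
- readout.observe(): the state.
- read_camera(name): name is "scene" or "top" or "wrist"; returns a dict with "pixels" (420x560x3 uint8, red, green, blue), "intrinsics" (3x3 intrinsics, pixels), "dist" ([k1, k2, p1, p2, k3] as OpenCV has them; the pictures are not rectified), "R" (3x3) and "t" (3): a world point X has camera coordinates R X + t. Camera axes: x right, y down, z forward; pixel columns grow to the right and rows downward; lengths in m; the calibration is good to about 2 mm. A picture is of the moment at which its call begins. There is no depth.
A pose or a line that the arm cannot do raises r.MotionError and nothing moves.
- workorder.close_job(): hands the job in; it is judged then, once.
Trained networks look in a picture, given as the dict that the camera call returned (one of the last four; its "shot" number tells which), for a name from the list of things; names that differ only in an ending like _2 or _b are one class to them, and where a whole thing is asked for, a point or a joint stands for the part that bears it (a point fixed in the world has none). Each returns a list of dicts, best first, with "p" (0 to 1); they miss things now and then, are a little off and sometimes report something else, mostly with a low value. They report only what shows in the picture. A call takes as long as a camera call.
- nets.look_for(label, picture): "centre" ([x, y, z] in m, in the coordinates of the camera as it stood for that picture, good to about 4 mm: the middle of the surface that is visible of it).
- nets.cut_out(label, picture): "pixels" (420x560 bool, what is visible of it).
- nets.place_of(label, picture): "centre" ([x, y, z] in m, in the coordinates of the camera as it stood for that picture, good to about 4 mm: a listed point, or the origin of a listed thing).
The state is a dict: "t": time; "joints": joint angles; "joint_vel": joint speeds; "tau": joint torques, N m; "ee_pos": TCP position; "orientation": TCP orientation; "ft_force": force on the tool from outside, world axes, zero at the start; "ft_torque": the same for the moment, N m; "width": finger opening in m; "grip_force": force on a finger pad.
Only numpy, scipy, OpenCV 4.12 (cv2) and the standard library are available. Lean on these libraries where they do the work, as an engineer would, in place of code of your own. Each camera call takes 0.05 s, during which the arm holds its last target. There are 200 camera calls.

TASK

The aluminium block in the small vise has ridden up off the two steel strips it should sit on. Push it gently but firmly down with the fingers on the middle of its top until it clamps both strips tight; then, hands off the block, prove it by pushing lightly, with about 4 N for a moment, on the end of the near strip and after that on the end of the far strip: neither may slide, both stay where they were. Never press the block with more than 30 N, and do not disturb the things lying around.

Things in the scene. Friction and masses are not known exactly. Their poses are not given: they have to be found in the camera images.
- vise: Small dark steel toolmaker's vise, fixed, 185 x 80 mm, jaw tops 70 mm above its origin (mid between the jaws, underside), which is 3 to 8 mm above the worktop (rubber feet). Own z up; own x from the moving jaw (side of the screw with its cross bar, toward the robot) to the fixed jaw; own y along jaws and strips. Bed and jaws end 40 mm from the middle at either end along y.
- bed (a point): Middle of the vise bed on which the strips stand, 30 mm above the vise origin. The seated block's top is 52 mm (51 mm once clamped) above this point (34 mm block on 18 mm strips), that is 11 to 12 mm above the jaws.
- block: Aluminium specimen block, 50 (x) x 66 (y) x 34 mm high, between the jaws, axes as the vise when level; origin 19 mm below the middle of its top. It can only go up and down and tip a little about its own y. Jaw friction (roughly 10 N) holds it wherever it is left. It starts 3 to 5 mm too high, tipped by up to 0.06 rad either way.
- block_top (a point): Middle of the block's top face, the place to press. The block goes down under 5 to 10 N, first onto one strip, then level onto both; from there the resistance rises steeply (about 20 N per millimetre). Pressed steadily with 20 to 25 N it clamps both strips and keeps them clamped when let go; with less than 15 N, or off the middle, a strip may stay loose.
- strip_near: Loose steel strip (parallel), 8 (x) x 130 (y) x 18 mm high, 0.15 kg, standing on the bed under the block about 18 mm to the -x (screw) side of the vise's middle. Origin: centre of its underside; y along its length; end faces 65 mm from the origin stick out past bed and jaws at both ends. Loose, it slides lengthwise at about 1 N; clamped, it withstands 4 N on its end.
- strip_far: The other strip, just the same, about 18 mm from the vise centre on its +x side, by the fixed jaw.
- weight: Small calibration weight, 22 x 22 x 32 mm, a bystander on the worktop; origin at its underside.
- tape: Roll of label tape, 62 x 62 x 18 mm, a bystander; origin at its underside.
- driver: Small screwdriver lying down, 162 mm long, 24 mm high, a bystander; origin at its underside.
- dish: Small covered dish, 72 x 72 x 17 mm, a bystander; origin at its underside.

How it is judged:
On the way, in this order (a step that is already met when the one before it is completed fails the run):
1. the block is pressed down and clamps both strips (over 2.5 N on each) (contact force between block and strip_near above 2.5 N and contact force between block and strip_far above 2.5 N), for 0.2 s.
2. with the hand off the block, the near strip is pushed on its end with over 2 N and stays put (contact force between the fingers and strip_near above 2 N and contact force between the fingers and block below 0.5 N and distance of strip_near from where it was at the start of the episode below 0.006 m and linear speed of strip_near below 0.004 m/s), for 0.1 s.
3. with the hand off the block, the far strip is pushed on its end with over 2 N and stays put (contact force between the fingers and strip_far above 2 N and contact force between the fingers and block below 0.5 N and distance of strip_far from where it was at the start of the episode below 0.006 m and linear speed of strip_far below 0.004 m/s), for 0.1 s.
At the end, for the whole second after the job is handed in: The block sits down level in the vise (its top at most 1.2 mm above the seated height, tipped less than 0.025 rad), still clamping both strips with over 2 N each, and both strips are within 6 mm of where they stood at the start (contact force between block and strip_near above 2 N and contact force between block and strip_far above 2 N and distance of each of strip_near, strip_far from where it was at the start of the episode below 0.006 m and z of block_top in the frame of vise below 0.0832 m and angle between the z axis of block and the z axis of vise, either way round below 0.025 rad); the robot touches nothing.
It fails at once if the block is pressed with more than 30 N (contact force between any of the fingers, the arm and block above 30 N).
It fails at once if a bystander (weight, tape, screwdriver, dish) is moved by more than 20 mm (distance of any of weight, tape, driver, dish from where it was at the start of the episode above 0.02 m).
It also fails if it takes over 51 s, if anything falls off the work surface, if the arm or the gripper's body presses on something with over 40 N, if the wrist force passes 120 N, or if a joint passes its speed limit or range.

## Working session

There is one attempt and no reset: what is moved stays moved. The work goes in short steps, each a Python script; the robot and the scene stay as the last script left them, time stands still between calls to the robot, and variables do not carry over. Pictures are saved under pics/ and viewed, at most 10 in all, crops included, and the job is handed in when it is done.

```bash
mkdir -p pics; ls
cat > h.py <<'E'
from bench import r, grip, planner, readout, read_camera, workorder, nets
import numpy as np, cv2
from scipy.spatial.transform import Rotation as Ro
def w(c,p): return c["R"].T@(np.array(p)-c["t"])
def save(c,n): cv2.imwrite(f"pics/{n}.png",c["pixels"][:,:,::-1])
def proj(c,P):
    return cv2.projectPoints(np.array(P,float).reshape(-1,1,3),cv2.Rodrigues(np.array(c["R"]))[0],np.array(c["t"],float),np.array(c["intrinsics"]),np.array(c["dist"]))[0][:,0]
E
python3 - <<'E'
from h import *
np.set_printoptions(precision=4,suppress=True)
ims=[]
for n in ["scene","top"]:
    c=read_camera(n); ims.append(c["pixels"]); save(c,n+"0")
    for l in ["vise","bed","block_top","strip_near","strip_far","weight","tape","driver","dish"]:
        for d in nets.place_of(l,c)[:2]: print(n,l,round(d["p"],2),w(c,d["centre"]))
s=readout.observe();print(s["t"],s["ee_pos"],s["orientation"],s["ft_force"],s["width"])
E
```

```text
pics
scene vise 0.92 [ 0.5639 -0.035   0.0033]
scene vise 0.33 [ 0.6153  0.2198 -0.001 ]
scene bed 0.6 [ 0.566  -0.035   0.0326]
scene block_top 0.61 [ 0.5613 -0.0315  0.0882]
scene strip_near 0.4 [ 0.545  -0.0357  0.0325]
scene strip_near 0.31 [ 0.3941 -0.363  -0.0014]
scene strip_far 0.51 [ 0.5828 -0.0352  0.0353]
scene weight 0.41 [0.4247 0.2399 0.0042]
scene weight 0.4 [ 0.5624 -0.0359  0.07  ]
scene tape 0.55 [ 0.6113  0.2179 -0.0001]
scene driver 0.59 [ 0.3931 -0.3621 -0.0042]
scene driver 0.23 [ 0.5636 -0.0317  0.0908]
scene dish 0.84 [ 0.6362 -0.3755  0.0016]
top vise 0.98 [ 0.5641 -0.0349  0.0003]
top bed 0.65 [ 0.5653 -0.0331  0.0316]
top block_top 0.95 [ 0.5654 -0.0368  0.0861]
top tape 0.63 [ 0.6176  0.221  -0.0013]
top driver 0.71 [ 0.3953 -0.3523 -0.0064]
top driver 0.35 [ 0.6253 -0.3745 -0.0017]
top dish 0.72 [ 0.6261 -0.3744  0.0011]
1.0 [ 0.2566 -0.5972  0.4047] [-0.      0.9795  0.2015  0.    ] [0.738  1.2476 0.1128] 0.08528819812451154
```

View images.

View pics/top0.png

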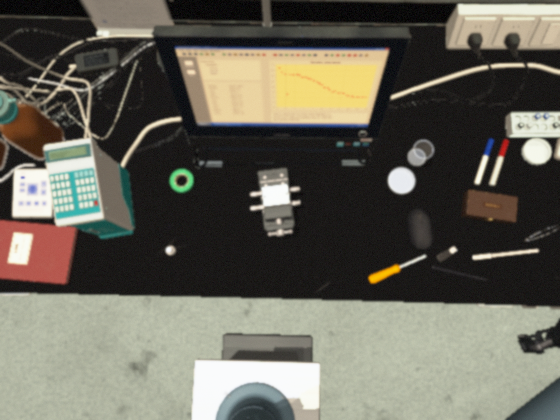

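View pics/scene0.png

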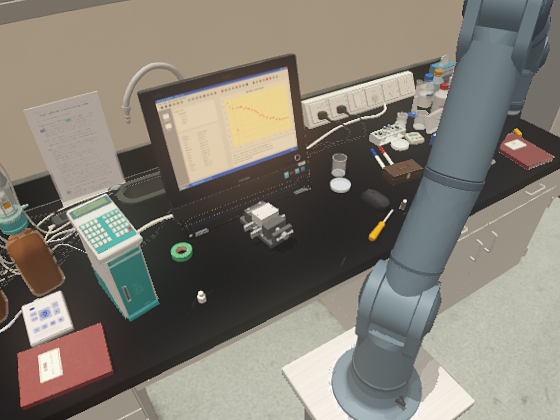

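```bash
cat >> h.py <<'E'
def q(a): return [0,np.cos(a/2),np.sin(a/2),0]
E
python3 - <<'E'
from h import *
np.set_printoptions(precision=4,suppress=True)
r.goto([0.545,-0.035,0.42],q(0.1))
print(readout.observe()["t"],readout.observe()["ee_pos"])
c=read_camera("wrist"); save(c,"w1"); print(c["R"],-c["R"].T@c["t"])
for l in ["vise","bed","block_top","strip_near","strip_far"]:
    for d in nets.place_of(l,c)[:2]: print(l,round(d["p"],2),w(c,d["centre"]))
for l in ["strip_near","strip_far"]:
    for d in nets.cut_out(l,c)[:1]:
        y,x=np.nonzero(d["pixels"]); print(l,d["p"],x.min(),x.max(),y.min(),y.max(),len(x))
np.savez("w1.npz",**{k:np.array(c[k]) for k in ["R","t","intrinsics","dist"]})
E
```

```text
3.2583 [ 0.545  -0.0365  0.4199]
[[ 0.0981 -0.9952 -0.0006]
 [-0.9433 -0.0932  0.3186]
 [-0.3172 -0.0307 -0.9479]] [ 0.6267 -0.0285  0.3903]
vise 0.7 [ 0.5656 -0.0348  0.0034]
block_top 0.61 [ 0.5648 -0.0403  0.0913]
strip_near 0.84 223 341 166 181 507
strip_far 0.63 222 344 133 147 502
```

View pics/w1.png

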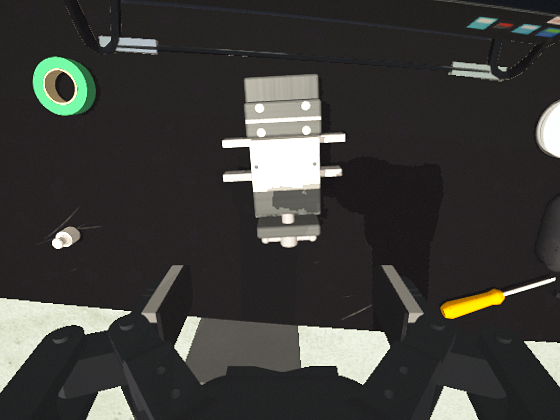

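Run:
```python
import numpy as np,cv2
np.set_printoptions(precision=4,suppress=True)
c=np.load("w1.npz")
def ray(u,z):
    p=cv2.undistortPoints(np.array([[u]],float),c["intrinsics"],c["dist"])[0,0]
    C=-c["R"].T@c["t"]; d=c["R"].T@np.array([*p,1]); return C+d*(z-C[2])/d[2]
F=[ray(u,.053) for u in [(222,142.5),(345,136)]];N=[ray(u,.053) for u in [(222.5,177),(341.5,170)]]
for P in (F,N): print(P,(P[0]+P[1])/2,np.linalg.norm(P[0]-P[1]),np.arctan2(*(P[1]-P[0])[:2]))
print((sum(F)+sum(N))/4)
```

```text
[array([0.5757, 0.03  , 0.053 ]), array([ 0.5952, -0.0979,  0.053 ])] [ 0.5855 -0.034   0.053 ] 0.1294432912033406 2.990918408313812
[array([0.5384, 0.028 , 0.053 ]), array([ 0.5589, -0.0999,  0.053 ])] [ 0.5486 -0.036   0.053 ] 0.12955128520883455 2.983124719642825
[ 0.5671 -0.035   0.053 ]
```

```bash
cat >> h.py <<'E'
YAW=0.152; C=np.array([0.566,-0.035])
ux=np.array([np.cos(YAW),np.sin(YAW)]); uy=np.array([-np.sin(YAW),np.cos(YAW)])
def F(n=4):
    f=[]
    for _ in range(n): f.append(readout.observe()["ft_force"]); r.pause(0.01)
    return np.mean(f,0)
E
python3 - <<'E'
from h import *
np.set_printoptions(precision=4,suppress=True)
grip(0.0,20)
r.goto([*C,0.285],q(YAW))
b=F(10); s=readout.observe(); print(s["t"],s["ee_pos"],s["width"],b)
z=0.285; log=[]; t0=s["t"]
while z>0.250:
    f=(F()-b)[2]
    s=readout.observe(); log.append((s["t"],z,s["ee_pos"][2],f))
    if f>21.5 or s["t"]-t0>14: break
    dz=0.001 if f<2 else (0.0005 if f<9 else min(0.0004,(23-f)/20000*.7))
    z-=dz; r.line_to([*C,z],q(YAW),velocity=0.02)
for l in log[::1]: print(np.array(l))
print(F()-b)
E
```

```text
5.1167 [ 0.5674 -0.0349  0.2875] -0.00018575158009408548 [ 0.3128 -0.0323  0.3685]
[ 5.15    0.285   0.2878 -0.0818]
[ 5.4333  0.284   0.2852 -0.4954]
[ 5.7167  0.283   0.2829 -0.2849]
[ 6.      0.282   0.2819 -0.1545]
[ 6.2833  0.281   0.2809 -0.8839]
[ 6.5667  0.28    0.28   -0.1054]
[ 6.85    0.279   0.2789 -0.2656]
[ 7.1333  0.278   0.2779 -0.7969]
[ 7.4167  0.277   0.277  -0.4684]
[ 7.7     0.276   0.2759 -0.5148]
[ 7.9833  0.275   0.275  -0.5552]
[ 8.2667  0.274   0.2739 -0.3229]
[ 8.55    0.273   0.2729 -0.364 ]
[ 8.8333  0.272   0.2719 -0.431 ]
[ 9.1167  0.271   0.2709 -0.4505]
[ 9.4     0.27    0.2699 -0.2104]
[ 9.6833  0.269   0.2689 -0.2814]
[ 9.9667  0.268   0.2679 -0.5131]
[10.25    0.267   0.2669 -0.1597]
[10.5333  0.266   0.2659 -0.2103]
[10.8167  0.265   0.2649 -0.2173]
[11.1     0.264   0.2639 -0.7662]
[11.3833  0.263   0.2629 -0.2308]
[11.6667  0.262   0.2623  1.4658]
[11.95    0.261   0.2616  5.1145]
[12.2333  0.2605  0.2613  5.7752]
[12.5167  0.26    0.2608  6.0499]
[12.8     0.2595  0.2603  6.0325]
[13.0833  0.259   0.2598  6.1628]
[13.3667  0.2585  0.2593  5.4869]
[13.65    0.258   0.259   7.3424]
[13.9333  0.2575  0.2588  8.4199]
[14.2167  0.257   0.2586 10.6769]
[14.5     0.2566  0.2585 12.0494]
[14.7833  0.2562  0.2584 13.9084]
[15.0667  0.2559  0.2584 15.1092]
[15.35    0.2556  0.2583 16.4513]
[15.6333  0.2554  0.2583 17.5856]
[15.9167  0.2552  0.2583 18.3268]
[16.2     0.255   0.2583 18.6907]
[16.4833  0.2549  0.2582 20.0456]
[16.7667  0.2548  0.2582 20.0325]
[17.05    0.2547  0.2582 20.4457]
[17.3333  0.2546  0.2582 21.12  ]
[17.6167  0.2545  0.2582 20.9896]
[17.9     0.2545  0.2581 21.1411]
[18.1833  0.2544  0.2582 22.1523]
[-8.8473  0.3838 20.9827]
```

Run:
```python
from h import *
np.set_printoptions(precision=4,suppress=True)
b=np.array([0.3128,-0.0323,0.3685])-[0,0,.4]
print(readout.observe()["ee_pos"])
for dx,z in [(-.0007,.2543),(-.0014,.2541),(-.0014,.2538)]:
    r.line_to([C[0]+dx,C[1],z],q(YAW),velocity=0.02); f=F()-b
    print(dx,z,f,readout.observe()["ee_pos"])
    if f[2]>24.5: break
r.pause(0.5); print(F()-b)
r.line_to([*C,0.30],q(YAW),velocity=0.08)
print(readout.observe()["t"])
qq=q(YAW+np.pi/2); q2=q(YAW-np.pi/2)
for Q in (qq,q2): print(planner.ik([*(C+uy*.12),0.24],Q),planner.ik([*(C+uy*.12-ux*.018),0.21],Q))
print(readout.observe()["joints"])
r.goto([0.51,-0.035,0.40],q(YAW))
c=read_camera("wrist"); save(c,"w2")
for l in ["strip_near","strip_far"]:
    for d in nets.cut_out(l,c)[:1]:
        y,x=np.nonzero(d["pixels"]); print(l,d["p"],x.min(),x.max(),y.min(),y.max(),len(x)) 
        for m in (x.argmin(),x.argmax()):
            k=abs(x-x[m])<=2
            p=cv2.undistortPoints(np.array([[[x[m],y[k].mean()]]],float),np.array(c["intrinsics"]),np.array(c["dist"]))[0,0]
            o=-c["R"].T@c["t"]; dd=c["R"].T@np.array([*p,1]); print(o+dd*(.050-o[2])/dd[2])
```

```text
[ 0.5663 -0.0347  0.2581]
-0.0007 0.2543 [-7.8517 -0.0568 21.2807] [ 0.5661 -0.0348  0.2582]
-0.0014 0.2541 [-6.5741 -0.7025 21.4186] [ 0.5658 -0.0347  0.2582]
-0.0014 0.2538 [-7.4023 -0.2174 22.4317] [ 0.5658 -0.0347  0.2581]
[-7.4628 -0.1359 22.0101]
20.325
[ 0.3591  0.5171 -0.7024  1.9225  0.4357  0.8583 -0.4187] [ 0.3485  0.5366 -0.6827  1.9759  0.4709  0.7908 -0.4533]
[-0.807   0.5041  0.7048  1.9777 -0.4436  0.817  -2.842 ] [-0.8152  0.5345  0.7042  2.0304 -0.5033  0.753  -2.7916]
[ 0.3328  0.379  -0.4067  1.8723  0.184   0.9273 -1.578 ]
strip_near 0.82 224 353 139 151 583
[0.5376 0.0279 0.05  ]
[ 0.5565 -0.1003  0.05  ]
strip_far 0.87 226 360 103 112 542
[0.574  0.0296 0.05  ]
[ 0.5934 -0.099   0.05  ]
```

View pics/w2.png

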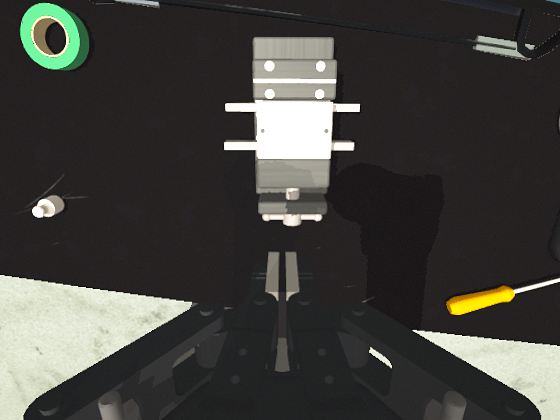

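```bash
cat > push.py <<'E'
from h import *
import sys
np.set_printoptions(precision=4,suppress=True)
Q=q(YAW+np.pi/2); Z=0.213
def push(end):
    e=np.array(end); s0=e+uy*.023
    r.goto([*s0,0.30],Q); r.line_to([*s0,Z],Q,velocity=0.1); r.pause(0.25)
    b=F(8); d=.023; u3=np.array([*uy,0]); print("t",readout.observe()["t"],b,readout.observe()["ee_pos"])
    for i in range(45):
        f=(F(3)-b); fy=f@u3
        if fy>.8: print(round(d,4),f,round(fy,2),(readout.observe()["ee_pos"][:2]-e)@uy)
        if fy>3.6 or d<.003: break
        d-=.001 if fy<.8 else (.0005 if fy<2.5 else .00025)
        r.line_to([*(e+uy*d),Z],Q,velocity=0.02)
    r.pause(0.3); f=F()-b; print("hold",f,f@u3,(readout.observe()["ee_pos"][:2]-e)@uy)
    r.line_to([*s0,Z],Q,velocity=0.05); r.line_to([*s0,0.30],Q,velocity=0.15); print(readout.observe()["t"])
push([float(a) for a in sys.argv[1:3]])
E
python3 push.py 0.5376 0.0279
```

```text
t 23.4917 [ 0.0962  0.1472 -0.0936] [0.5343 0.0506 0.2135]
0.01 [-0.4722  1.4572  0.3802] 1.51 0.01067336946233945
0.0095 [0.0177 3.6214 0.2507] 3.58 0.010496217782758664
0.0092 [-1.5384  4.6225  1.1511] 4.8 0.010442872462174537
hold [-1.2567  4.6146  0.3737] 4.75168286572121 0.010440104674051872
29.1333
```

```bash
sed -i 's/fy>3.6/fy>3.2/' push.py; python3 push.py 0.574 0.0296
```

```text
t 30.7417 [-0.059   0.3603 -0.01  ] [0.5707 0.0523 0.2135]
0.01 [-0.9515  2.9026 -0.1713] 3.01 0.011063899465444888
0.0097 [-0.9308  5.0088  0.1462] 5.09 0.010980958752681303
hold [-0.9394  4.5724  0.0366] 4.661873613859712 0.010972456927250265
36.1
```

Run:
```python
from h import *
r.goto([0.51,-0.035,0.40],q(YAW))
c=read_camera("wrist"); save(c,"w3")
for l in ["strip_near","strip_far"]:
    for d in nets.cut_out(l,c)[:1]:
        y,x=np.nonzero(d["pixels"]); print(l,d["p"],x.min(),x.max(),y.min(),y.max(),len(x))
print(readout.observe()["t"])
```

```text
strip_near 0.93 224 354 140 149 538
strip_far 0.79 227 361 102 111 513
37.3833
```

Both strips are at the same pixels as before the pushes (within 1 px, under 1 mm), so I'm handing in.

```bash
python3 -c "
from h import *
print(workorder.close_job())"
```

```text
the job is handed in; nothing more can be done
None
```

I pressed the block down with about 22 N until it clamped, then pushed each strip's end with about 4.7 N (peak about 5.1 N on the far one, a bit over the 4 N asked); neither strip slid, and I handed the job in at about 37 s, but it returned no verdict.

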